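# Load petri dishes into the bench incubator and latch it shut

### The job

Put the petri dishes away in the low white incubator: draw its wire shelf out by the front lip so that it can be loaded, set every dish that is on the desk flat and right way up on the wire shelf, side by side and none stacked, then push the shelf home until its spring catch clicks, and push the door shut until its latch snaps in. Leave the specimen jar, the spare eyepiece and the loupe where they are.

Things in the scene. Friction and masses are not known exactly. Their poses are not given: they have to be found in the camera images.
- incubator: low bench-top incubator, white on a grey plinth, fixed, 273 x 300 x 128 mm, clear roof. Origin on the desk; own -x is its front (to the robot), +y its left seen from the robot. In its frame: roof from x = -0.125 to 0.125, top z = 0.128, underside 0.122; cheeks either side of the mouth (inner faces y = +-0.138) and the plinth (top z = 0.050) reach forward to x = -0.148
- shelf_top (a point): on the sliding wire shelf, level with the wire tops where dishes rest, 69 mm above the desk; moves with the shelf, axes as the incubator's. In this frame: close-set wires along x, one every 13.5 mm; side guards at y = +-0.113, 10 mm high; rear guard x = 0.1275; front lip's inner face x = -0.0965. Right out, x < 0.084 is clear of the roof; four dishes fit at x = -0.045, 0.040, y = +-0.047
- shelf_lip (a point): top middle of the rolled lip on the shelf's sheet front, 102 mm above the desk; moves with the shelf. The lip is 10 mm thick along the incubator's x (5 mm either side), 12 mm high, 224 mm long along y: pinch it from above to draw the shelf out. The sheet front's outer face, 5 mm ahead of this point, from 62 to 102 mm above the desk, is what to push to close it
- shelf (a joint): travel of the shelf in m along the incubator's -x: 0 = home, 0.190 = right out (stop 0.002 behind home). About 3 N friction; stays where it is left; clicking it home past the catch takes about 8 to 10 N. It must be home before the door can shut
- shelf_catch (a joint): brass spring catch in the chamber floor just inside the mouth, under the shelf: 0 = up, about 0.005 when the tab under the shelf presses it down. With the shelf within 0.001 of home (it may stop up to 0.002 behind) the catch springs up to 0 in front of the tab and holds the shelf
- door_hinge (a point): on the vertical hinge axis of the door, at the front of the incubator's right-hand cheek, 88 mm above the desk; its axes turn with the door: own +y runs along the door to its free edge, own -x is the door's outer face normal
- door_edge (a point): on the outer face of the door, at its free edge, half-way up (88 mm above the desk), 0.2685 m from the hinge. The door is 265 mm long, 64 mm high (56 to 120 mm above the desk), 14 mm thick, with a clear pane; its outer face lies at own x = 0.003 from the hinge axis. A 19 mm release knob stands 16 mm out of that face, 0.2445 m from the hinge
- door (a joint): angle of the door in rad: 0 = shut, grows as the free edge swings out towards the robot, 1.57 = square out. A weak spring swings it open again unless it is latched; latching it takes about 10 to 14 N pushed at 0.165 m from the hinge, and snaps in within 0.004 of shut
- door_latch (a joint): brass bevelled bolt in the free edge of the door: 0 = out, up to 0.0115 pushed in. It rides over the strike on the left cheek as the door shuts and springs back to 0 behind it, holding the door within about 0.005
- dish_1_center (a point): lidded clear petri dish, round, 64 mm wide over the lid and 15 mm high (58 mm across the hard body that fingers meet), 30 to 55 g; this point is its centre, half-way up; own z points up when it stands right way up. Absent (None) in some starts
- dish_2_center (a point): lidded clear petri dish, round, 64 mm wide over the lid and 15 mm high (58 mm across the hard body that fingers meet), 30 to 55 g; this point is its centre, half-way up; own z points up when it stands right way up. Absent (None) in some starts
- dish_3_center (a point): lidded clear petri dish, round, 64 mm wide over the lid and 15 mm high (58 mm across the hard body that fingers meet), 30 to 55 g; this point is its centre, half-way up; own z points up when it stands right way up. Absent (None) in some starts
- dish_4_center (a point): lidded clear petri dish, round, 64 mm wide over the lid and 15 mm high (58 mm across the hard body that fingers meet), 30 to 55 g; this point is its centre, half-way up; own z points up when it stands right way up. Absent (None) in some starts
- specimen_jar: specimen jar with a screw lid, 64 x 61 x 86 mm, origin at its foot; leave alone
- loupe: folding loupe, 26 x 42 x 17 mm, lying near the microscope, origin at its underside; leave alone
- eyepiece: spare black microscope eyepiece standing on its barrel, 41 x 41 x 57 mm, origin at its foot; leave alone
- microscope: stereo microscope, fixed; origin on the desk under it. Its flat stone-like base, 30 mm high, fills a circle of radius 0.175 m about the origin and must not be come down on beside a dish; the head overhangs it from 0.2 m up
- flood_lamp: black flood lamp on a wooden board behind the dishes at the right, fixed, origin under it; with its bracket it takes up the space within 0.13 m of the origin, up to 0.26 m above the desk: carry dishes round it on the robot's side

How it is judged:
By the outcome, as a careful person would: the job done as asked, in the order asked, and still so for the second after the job is handed in, with the robot touching nothing.
Of dish_1, dish_2, dish_3, dish_4 only 3 to 4 are there at a start; the rules pass over those that are not, and their reading is None.
At some moment in a run one of dish_1, dish_2, dish_3, dish_4 may be knocked a few centimetres aside while the robot is not near it.
Once in a run the grip may slacken for a moment while it holds something.
It also fails if it takes over 200 s, if anything falls off the work surface, if the arm or the gripper's body presses on something with over 40 N, if the wrist force passes 120 N, or if a joint passes its speed limit or range.

### The arm

A 7-joint arm with a two-finger parallel gripper is mounted at the origin on a cart in front of the work surface, level with it; the furniture and walls round the work are solid. World frame = base frame: x ahead of the robot, y to its left, z up, the work surface at z = 0. Lengths are in m, angles in rad, forces in N, time in s.
With the tool pointing down it reaches from about 0.4 to 0.875 m from the base axis. Payload 6.5 kg.
Tool frame: the origin (TCP) lies on the centre line of the jaws, within the pads' length; the fingertips stand 25 mm ahead of it and the grasp point (between the pads) lies 6 mm ahead of it (bot.tips_ahead is the distance from the TCP to the fingertips, in m); z points along the fingers, y is the line along which they close (so a half turn about z gives the same grasp; the last joint's range is limited). The gripper opens to 88 mm and grips with 3 to 60 N. Pads are 18 mm wide; open, the fingers measure 123 mm over their backs; the gripper's body (75 mm by 187 mm) begins 45 mm behind the grasp point.
Start: joints at [-1.184, 0.536, -0.004, 1.538, 0.003, 1.067, -0.071], TCP at [0.284, 0.584, 0.264] pointing down, gripper open.
Joint ranges: [-2.7, 2.7], [-0.37, 2.16], [-1.27, 1.26], [0.24, 2.4], [-1.31, 4.45], [0.19, 1.91], [-2.76, 2.76]. Speed limits (rad/s): [2.39, 2.39, 3.14, 3.14, 3.14, 3.14, 3.14].

### API

Orientations are given as a unit quaternion [x, y, z, w].
In Python, from station import bot gives the robot as it stands.
- The arm moves only by the shell command python3 -m creep 'ROWS' [FORCE]. ROWS is text: rows parted by semicolons, each of 7 numbers parted by spaces: the gripper's target within -1 to 1 (shut at 1, half-way at 0, fully open at -1), then the shift along the tool's x, y, z in m, then the turn, a rotation vector about the tool's x, y, z in rad. A call has 1 to 20 rows; each row shifts and turns the commanded pose from where the row before left it, along the tool's axes as they then stand; what a row does not reach is not made up. A row lasts 1/8 s, in which the tool goes at most 62.5 mm and 10.7 degrees, less where a joint would pass 70% of its speed; a pose out of reach is approached as far as the arm can. A call is refused whole if a number of a shift passes 0.0625 or a number of a turn 0.188, either way. A call with a gripper value outside its range is refused whole. The fingers move at their own pace and stop on an object; FORCE is the grip in N (left out, the last holds). Time passes only in rows, so rows that do not move let the fingers close. It gives the time, the measured TCP pose, the force, the opening and the grip force at its end, in the units of the state.
- bot.observe(): the state, without advancing time (a new reading comes with each control period).
- bot.grab_frame(name): name is "side" or "top" or "wrist"; returns a dict with "img" (400x640x3 uint8, red, green, blue), "intrinsics" (3x3 intrinsics, pixels), "R" (3x3) and "t" (3): a world point X has camera coordinates R X + t. Camera axes: x right, y down, z forward; pixel columns grow to the right and rows downward; lengths in m; the calibration is good to about 2 mm. A picture is of the moment at which its call begins. There is no depth.
- bot.sign_off(): hands the job in; it is judged then, once.
The state is a dict: "clock": time; "q": joint angles; "joint_vel": joint speeds; "joint_efforts": joint torques, N m; "ee_pos": TCP position; "tool_rot": TCP orientation; "contact_force": force on the tool from outside, world axes, zero at the start; "moment": the same for the moment, N m; "finger_gap": finger opening in m; "grip_force": force on a finger pad.
Only numpy, scipy, OpenCV 4.12 (cv2) and the standard library are available. Lean on these libraries where they do the work, as an engineer would, in place of code of your own. Each camera call takes 0.05 s, during which the arm holds its last target. There are 200 camera calls.

## Working session

There is one attempt and no reset: what is moved stays moved. The work goes in short steps, Python scripts to look and compute and a shell command to move; the robot and the scene stay as the last step left them, time stands still between calls to the robot, and variables do not carry over. Pictures are saved under pics/ and viewed, at most 17 in all, crops included, and the job is handed in when it is done.

```bash
ls; mkdir -p pics
cat > h.py <<'E'
import numpy as np, cv2
from scipy.spatial.transform import Rotation as Ro
from station import bot
def snap(name,fn):
    f=bot.grab_frame(name); cv2.imwrite('pics/'+fn,f['img'][:,:,::-1]); 
    np.savez('pics/'+fn[:-4]+'.npz',**{k:np.array(v) for k,v in f.items()}); return f
def load(fn): return np.load('pics/'+fn+'.npz')
def px2w(f,u,v,z):
    d=np.linalg.inv(f['intrinsics'])@np.array([u,v,1.]); R=f['R'];t=f['t']
    c=-R.T@t; w=R.T@d; return c+w*(z-c[2])/w[2]
def w2px(f,X):
    p=f['intrinsics']@(f['R']@np.array(X,float)+f['t']); return p[:2]/p[2]
E
python3 - <<'E'
from h import *
for n in('top','side'):
    f=snap(n,n+'1.png'); print(n,f['intrinsics'].tolist(),(-f['R'].T@f['t']).round(3),f['R'].round(3).tolist())
s=bot.observe(); print(s)
print(Ro.from_quat(s['tool_rot']).as_matrix().round(3))
E
```

```text
pics
top [[397.00351417739944, 0.0, 326.8347846474438], [0.0, 397.00351417739944, 198.68604303537572], [0.0, 0.0, 1.0]] [0.383 0.088 1.362] [[-0.013, -1.0, -0.012], [-0.989, 0.015, -0.147], [0.147, 0.01, -0.989]]
side [[453.77093793523585, 0.0, 318.69560902425434], [0.0, 453.77093793523585, 201.45717119849212], [0.0, 0.0, 1.0]] [-0.119  1.288  0.922] [[-0.872, -0.489, -0.023], [-0.235, 0.46, -0.856], [0.429, -0.741, -0.516]]
{'clock': 0.1, 'q': array([-1.1841993 ,  0.53709813, -0.00442394,  1.53874339,  0.00262857,
        1.06730131, -0.07122496]), 'joint_vel': array([-9.33362044e-04, -2.50766036e-03, -4.43655648e-04,  3.27518596e-04,
       -1.03242797e-04,  3.28817686e-05, -8.69745339e-04]), 'joint_efforts': array([ 2.71197852e-03, -5.72078347e+01,  9.94430333e-01, -2.52231503e+01,
       -5.60298201e-02,  1.34347257e-02,  2.27270107e-05]), 'ee_pos': array([0.28416643, 0.58403329, 0.26293386]), 'tool_rot': array([ 2.24446016e-01,  9.74486218e-01, -7.65803717e-04, -1.01089875e-04]), 'contact_force': array([-0.56870849, -0.16758147, -0.1594016 ]), 'moment': array([-0.01173985, -0.01193004,  0.03876292]), 'grip_force': 0.0, 'finger_gap': 0.08818261723596023}
[[-0.899  0.437 -0.001]
 [ 0.437  0.899 -0.001]
 [-0.    -0.002 -1.   ]]
```

View pics/top1.png

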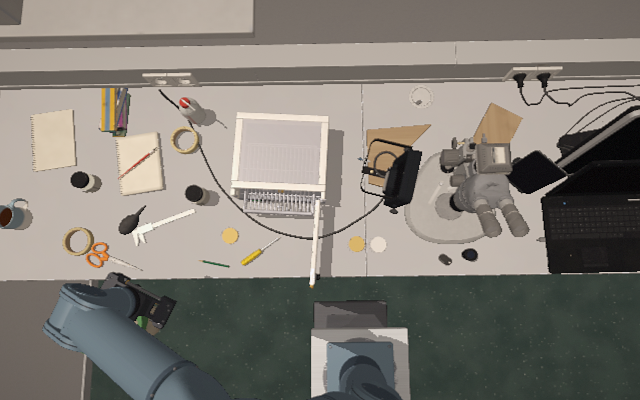

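View pics/side1.png

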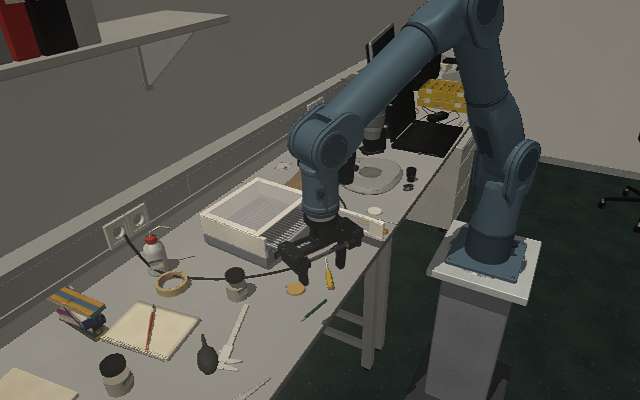

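Run:
```python
from h import *
a=cv2.imread('pics/top1.png')
c=a[80:295,200:500]; cv2.imwrite('pics/c1.png',cv2.resize(c,None,fx=2.66,fy=2.66,interpolation=cv2.INTER_CUBIC))
```

```text
(no output)
```

View pics/c1.png

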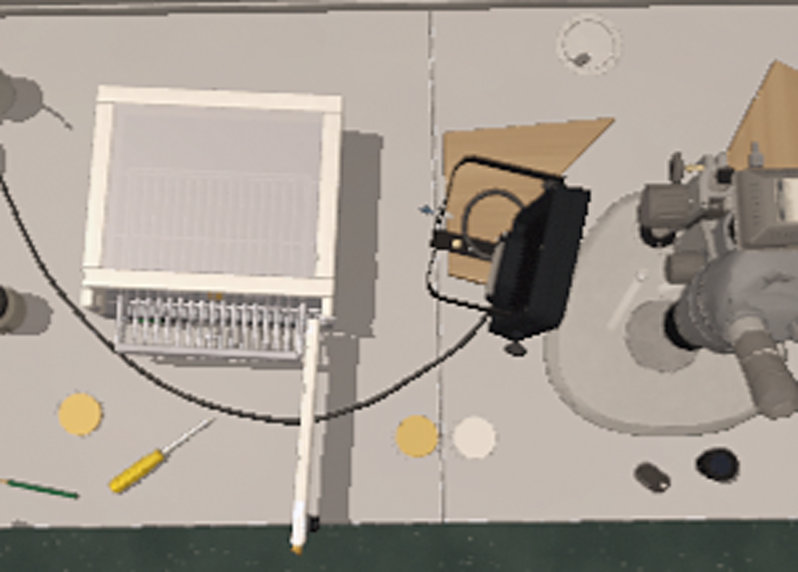

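Run:
```python
from h import *
f=load('top1')
def P(n,u,v,z): print(n,px2w(f,200+u/2.66-.3,80+v/2.66-.3,z).round(4))
P('rl',98,87,.128);P('rr',342,97,.128);P('fl',83,287,.128);P('fr',334,292,.128)
P('cheek fl',82,307,.128)
P('lip l',116,350,.102);P('lip r',300,356,.102)
P('dr hinge',313,318,.12);P('dr edge',296,546,.12);P('latch',297,550,.088);P('knob',314,524,.088)
for n,u,v in(('A',80,413),('B',416,436),('C',474,437)):P(n,u,v,.012)
P('eyep',652,477,.03);P('mic',665,330,.03)
P('lamp',545,250,.1)
P('jar',0,300,.08)
P('deskedge',200,522,0)
img=f['img'].astype(int)
hsv=cv2.cvtColor(f['img'],cv2.COLOR_RGB2HSV)
for n,x,y in(('A',230,235),('B',356,244),('C',378,244)):
    c=hsv[y-14:y+15,x-14:x+15]; m=(c[:,:,1]>80) if n!='C' else (c[:,:,2]>205)
    k,l,st,ce=cv2.connectedComponentsWithStats(m.astype(np.uint8)); i=1+st[1:,4].argmax()
    print(n,st[i],ce[i]+[x-14,y-14],px2w(f,*(ce[i]+[x-14,y-14]),.01).round(4))
```

```text
rl [0.8553 0.3902 0.128 ]
rr [0.8373 0.0917 0.128 ]
fl [0.6069 0.403  0.128 ]
fr [0.5964 0.1045 0.128 ]
cheek fl [0.5828 0.4036 0.128 ]
lip l [0.534  0.3681 0.102 ]
lip r [0.5236 0.1466 0.102 ]
dr hinge [0.5668 0.1299 0.12  ]
dr edge [0.3016 0.1521 0.12  ]
latch [0.2948 0.1526 0.088 ]
knob [0.3247 0.1322 0.088 ]
A [0.4644 0.4328 0.012 ]
B [0.4294 0.0043 0.012 ]
C [ 0.4271 -0.0692  0.012 ]
eyep [ 0.3742 -0.2864  0.03  ]
mic [ 0.5581 -0.3132  0.03  ]
lamp [ 0.6492 -0.1525  0.1   ]
jar [0.6009 0.5177 0.08  ]
deskedge [0.325 0.28  0.   ]
A [  6   7  16  16 202] [229.61386139 235.27227723] [0.4635 0.4338 0.01  ]
B [  7   6  16  16 200] [356.325 243.655] [0.4293 0.0033 0.01  ]
C [  6   6  17  17 203] [377.94581281 244.14285714] [ 0.4267 -0.0696  0.01  ]
```

```bash
cat >> h.py <<'E'
O=np.array([.724,.2474]); YAW=-.0523
def inc(x,y): c,s=np.cos(YAW),np.sin(YAW); return O+np.array([c*x-s*y,s*x+c*y])
def plan(x,y,z,ydeg):
    "rotation (tool axes) first, then shift in the turned tool axes; tool y at ydeg (mod 180)"
    s=bot.observe(); R=Ro.from_quat(s['tool_rot']); best=None
    for a in(ydeg,ydeg+180):
        a=np.radians(a); yv=np.array([np.cos(a),np.sin(a),0]); zv=np.array([0,0,-1.])
        T=Ro.from_matrix(np.c_[np.cross(yv,zv),yv,zv]); rv=(R.inv()*T).as_rotvec()
        if best is None or np.linalg.norm(rv)<np.linalg.norm(best[0]): best=(rv,T)
    rv,T=best; d=np.array([x,y,z])-s['ee_pos']
    print('rot',rv.round(4),'shift',T.inv().apply(d).round(4),'q7',s['q'][6].round(2),'ee',s['ee_pos'].round(4),'F',s['contact_force'].round(1),'gap',s['finger_gap'].round(4),'t',s['clock'])
E
python3 - <<'E'
from h import *
print(inc(-.195,0)); plan(.529,.2575,.20,-3)
E
python3 -m creep '-1 0 0 0 0 0 0.167;-1 0 0 0 0 0 0.167;-1 0 0 0 0 0 0.167;-1 0 0 0 0 0 0.167;-1 0 0 0 0 0 0.167;-1 0 0 0 0 0 0.167;-1 0 0 0 0 0 0.167'
python3 -c "
from h import *
plan(.529,.2575,.20,-3)"
```

```text
[0.52926663 0.25759385]
clock: 0.98
ee_pos: [0.2842, 0.5842, 0.2632]
tool_rot: [0.727, 0.687, -0.0, 0.0]
contact_force: [0.7, -0.1, 0.1]
finger_gap: 0.0881
grip_force: 0.0Traceback (most recent call last):
  File "<stdin>", line 2, in <module>
  File "h.py", line 23, in plan
    print('rot',rv.round(4),'shift',T.inv().apply(d).round(4),'q7',s['q'][6].round(2),'ee',s['ee_pos'].round(4),'F',s['contact_force'].round(1),'gap',s['finger_gap'].round(4),'t',s['clock'])
                                                                                                                                                      ^^^^^^^^^^^^^^^^^^^^^
AttributeError: 'float' object has no attribute 'round'
Traceback (most recent call last):
  File "h.py", line 23, in plan
    print('rot',rv.round(4),'shift',T.inv().apply(d).round(4),'q7',s['q'][6].round(2),'ee',s['ee_pos'].round(4),'F',s['contact_force'].round(1),'gap',s['finger_gap'].round(4),'t',s['clock'])
                                                                                                                                                      ^^^^^^^^^^^^^^^^^^^^^
AttributeError: 'float' object has no attribute 'round'
```

```bash
sed -i "s/s\['finger_gap'\].round(4)/round(float(s['finger_gap']),4)/" h.py
python3 -c "
from h import *
plan(.529,.2575,.20,-3)"
```

```text
rot [-0.0003  0.0009 -0.004 ] shift [-0.3135  0.2616  0.0632] q7 -1.12 ee [0.2842 0.5842 0.2632] F [ 0.7 -0.1  0.1] gap 0.0881 t 0.975
```

```bash
python3 -m creep '-0.15 -0.039 0.0327 0.008 0 0 0;-0.15 -0.039 0.0327 0.008 0 0 0;-0.15 -0.039 0.0327 0.008 0 0 0;-0.15 -0.039 0.0327 0.008 0 0 0;-0.15 -0.039 0.0327 0.008 0 0 0;-0.15 -0.039 0.0327 0.008 0 0 0;-0.15 -0.039 0.0327 0.008 0 0 0;-0.15 -0.039 0.0327 0.008 0 0 0;-0.15 0 0 0 0 0 0;-0.15 0 0 0 0 0 0'
python3 -c "
from h import *
plan(.529,.2575,.20,-3); f=snap('wrist','w1.png'); print(-f['R'].T@f['t'],f['R'].round(2).tolist())"
```

```text
clock: 2.22
ee_pos: [0.5292, 0.2601, 0.1994]
tool_rot: [0.725, 0.689, -0.0, -0.0]
contact_force: [-0.4, -0.1, 0.5]
finger_gap: 0.0506
grip_force: 0.0
rot [-0.001  -0.0002  0.0017] shift [-0.0027 -0.     -0.0006] q7 -0.41 ee [0.5292 0.2601 0.1994] F [-0.4 -0.1  0.5] gap 0.0506 t 2.225
[0.53242587 0.33186986 0.320176  ] [[1.0, -0.05, -0.0], [-0.05, -0.96, 0.28], [-0.02, -0.28, -0.96]]
```

View pics/w1.png

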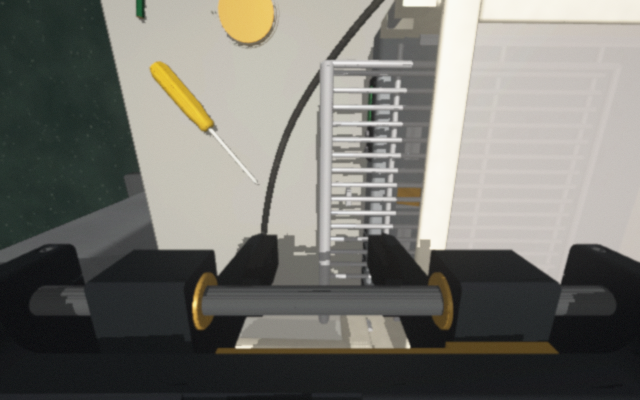

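The wrist view shows the lip as a vertical grey bar at u≈326 (v 62–280), midway between the fingers (≈277 and 370); the dish lies at (247,15).

```bash
python3 -c "
from h import *
f=load('w1')
for p in((326,70),(326,220)): print(px2w(f,*p,.102))
print(inc(-.195,.1),px2w(f,452,200,.128),px2w(f,477,20,.128), px2w(f,478,20,.128))"
python3 -m creep '-0.15 0 0 0.022 0 0 0;-0.15 0 0 0.022 0 0 0;-0.15 0 0 0.022 0 0 0;-0.15 0 0 0.02 0 0 0;0.9 0 0 0 0 0 0;0.9 0 0 0 0 0 0;0.9 0 0 0 0 0 0;0.9 0 0 0 0 0 0;0.9 0 0 0 0 0 0;0.9 0 0 0 0 0 0' 30
```

```text
[0.53650384 0.36450368 0.102     ]
[0.53118307 0.25164553 0.102     ]
[0.53449425 0.35745712] [0.62096449 0.27172477 0.128     ] [0.62736354 0.38344158 0.128     ] [0.62795961 0.3834111  0.128     ]
clock: 3.52
ee_pos: [0.5303, 0.2597, 0.1143]
tool_rot: [0.725, 0.689, 0.001, 0.0]
contact_force: [0.3, -0.3, 4.3]
finger_gap: 0.0093
grip_force: 30.0
```

```bash
python3 -m creep '0.9 0 -0.01 0 0 0 0;0.9 0 -0.011 0 0 0 0;0.9 0 -0.011 0 0 0 0;0.9 0 -0.011 0 0 0 0;0.9 0 -0.011 0 0 0 0;0.9 0 -0.011 0 0 0 0;0.9 0 -0.011 0 0 0 0;0.9 0 -0.011 0 0 0 0;0.9 0 -0.011 0 0 0 0;0.9 0 -0.01 0 0 0 0;0.9 0 0 0 0 0 0'
python3 -c "
from h import *
plan(.529,.2575,.114,-3)"
```

```text
clock: 4.9
ee_pos: [0.4201, 0.2663, 0.1142]
tool_rot: [0.724, 0.689, -0.0, -0.001]
contact_force: [-1.5, 3.2, 9.0]
finger_gap: 0.0095
grip_force: 30.0
rot [-0.0014 -0.0013  0.0031] shift [-0.0031  0.1092  0.0002] q7 -0.48 ee [0.4201 0.2663 0.1142] F [-1.5  3.2  9. ] gap 0.0095 t 4.9
```

```bash
python3 -m creep '0.9 0 -0.003 0 0 0 0;0.9 0 -0.003 0 0 0 0;0.9 0 -0.002 0 0 0 0;0.9 0 0 0 0 0 0'
python3 -m creep '0.9 0 -0.003 0 0 0 0;0.9 0 -0.003 0 0 0 0;0.9 0 -0.001 0 0 0 0;0.9 0 0 0 0 0 0'
```

```text
clock: 5.4
ee_pos: [0.4138, 0.2667, 0.1143]
tool_rot: [0.725, 0.689, 0.001, -0.0]
contact_force: [4.5, 4.1, 4.8]
finger_gap: 0.0096
grip_force: 30.0
clock: 5.9
ee_pos: [0.4134, 0.2667, 0.1144]
tool_rot: [0.726, 0.688, 0.006, 0.003]
contact_force: [24.1, 2.8, -18.1]
finger_gap: 0.0096
grip_force: 30.0
```

```bash
python3 -m creep '0.9 0 0.004 0 0 0 0;0.9 0 0.002 0 0 0 0;0.2 0 0 0 0 0 0;0.2 0 0 0 0 0 0;0.2 0 0 0 0 0 0;0.2 0 0 -0.03 0 0 0;0.2 0 0 -0.05 0 0 0;-1 0 0 -0.03 0 0 0;-1 0 0 0 0 0 0'
python3 -c "
from h import *
plan(.4637,.4336,.14,75); f=snap('top','top2.png'); c=f['img'][180:300,200:340,::-1]; cv2.imwrite('pics/c2.png',cv2.resize(c,None,fx=5,fy=5,interpolation=cv2.INTER_CUBIC))"
```

```text
clock: 7.02
ee_pos: [0.4135, 0.2661, 0.2255]
tool_rot: [0.725, 0.689, 0.002, -0.0]
contact_force: [0.9, -0.1, -0.7]
finger_gap: 0.0534
grip_force: 0.0
rot [ 3.8000e-03 -7.0000e-04 -1.3598e+00] shift [-0.0051  0.1748  0.0855] q7 -0.57 ee [0.4135 0.2661 0.2255] F [ 0.9 -0.1 -0.7] gap 0.0534 t 7.025
```

View pics/c2.png

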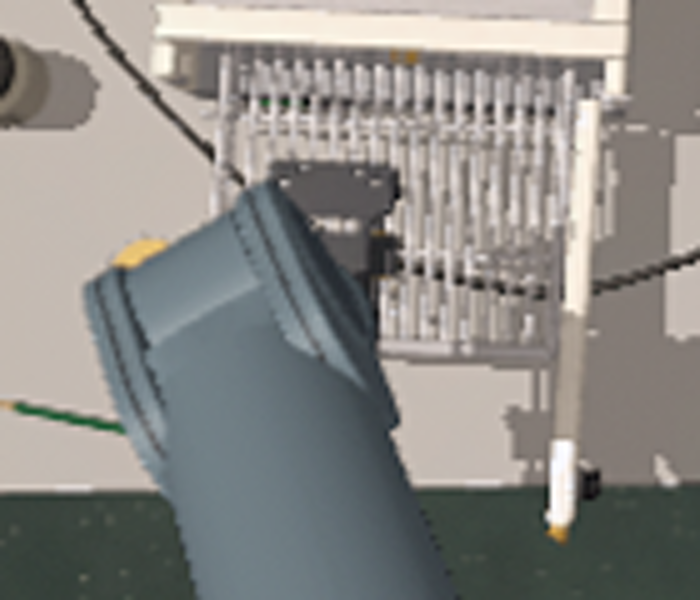

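```bash
python3 -c "
from h import *
plan(.4637,.4336,.16,-3)
f=load('top2'); print(px2w(f,311-.1,180+71-.1,.102),px2w(f,200+212/5,180+200/5,.079),inc(-.3105,-.112))"
python3 -m creep '-1 0.04 0.012 0 0 0 0;-1 0.042 0.0125 0 0 0 0;-1 0.042 0.0125 0 0 0 0;-1 0.042 0.0125 0 0 0 0;-1 0 0 0.03 0 0 0;-1 0 0 0.03 0 0 0;-1 0 0 0 0 0 0'
python3 -c "
from h import *
plan(.4637,.4336,.03,-3)
f=snap('wrist','w2.png')"
```

```text
rot [ 0.0004 -0.0008  0.0016] shift [0.1704 0.0422 0.064 ] q7 -0.57 ee [0.4127 0.2656 0.224 ] F [ 0.8  0.2 -0.7] gap 0.057 t 7.075
[0.40539873 0.15248706 0.102     ] [0.50830747 0.37562392 0.079     ] [0.40806963 0.15178489]
clock: 7.95
ee_pos: [0.4685, 0.4268, 0.1597]
tool_rot: [0.725, 0.689, -0.004, 0.0]
contact_force: [0.1, 0.1, -0.1]
finger_gap: 0.088
grip_force: 0.0
rot [-0.0053  0.0061  0.0015] shift [ 0.0065 -0.0052  0.1297] q7 -0.68 ee [0.4685 0.4268 0.1597] F [ 0.1  0.1 -0.1] gap 0.088 t 7.95
```

View pics/w2.png

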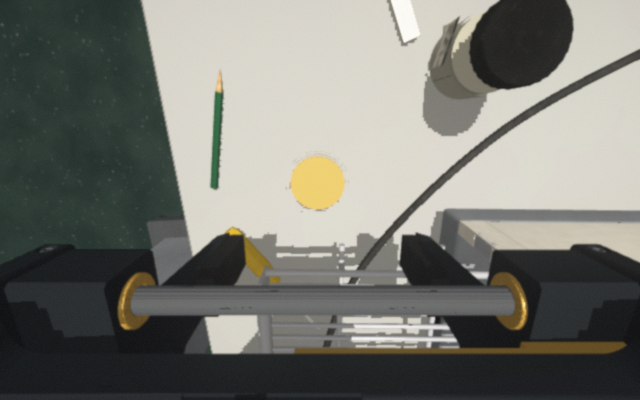

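The dish is at (317,183), yellow agar inside a faint clear rim, undisturbed.

```bash
cat >> h.py <<'E'
def dish(fn,u,v,white=False,r=50,z=.008):
    f=load(fn); h=cv2.cvtColor(f['img'],cv2.COLOR_RGB2HSV)
    m=(h[:,:,1]>90)&(h[:,:,2]>120) if not white else h[:,:,2]>215
    m=m.astype(np.uint8); k,l,st,ce=cv2.connectedComponentsWithStats(m)
    i=l[v,u]; print(st[i],ce[i]); X=px2w(f,*ce[i],z); 
    w=px2w(f,st[i][0],ce[i][1],z)-px2w(f,st[i][0]+st[i][2],ce[i][1],z); print('dish',X.round(4),'width',np.linalg.norm(w).round(4)); return X
E
python3 -c "
from h import *
X=dish('w2',317,183)
plan(X[0],X[1],.03,-3)"
```

```text
[ 291  157   53   53 2214] [317.04742547 182.56865402]
dish [0.4626 0.437  0.008 ] width 0.0522
rot [-0.0028  0.0034  0.0013] shift [ 0.0089 -0.0076  0.1318] q7 -0.68 ee [0.4697 0.4277 0.1618] F [-0.1 -0.7 -0.2] gap 0.0884 t 8.0
```

```bash
python3 -m creep '-1 0.008 -0.007 0.03 0 0 0;-1 0 0 0.04 0 0 0;-1 0 0 0.04 0 0 0;-1 0 0 0.021 0 0 0;-1 0 0 0 0 0 0;1 0 0 0 0 0 0;1 0 0 0 0 0 0;1 0 0 0 0 0 0;1 0 0 0 0 0 0;1 0 0 0 0 0 0' 15
python3 -c "
from h import *
plan(.4626,.437,.03,-3)"
```

```text
clock: 9.25
ee_pos: [0.4644, 0.4375, 0.0335]
tool_rot: [0.725, 0.689, 0.0, -0.0]
contact_force: [-1.0, -1.0, 6.8]
finger_gap: 0.0566
grip_force: 15.0
rot [ 0.0004 -0.0008  0.0015] shift [-0.0006 -0.0018  0.0035] q7 -0.65 ee [0.4644 0.4375 0.0335] F [-1.  -1.   6.8] gap 0.0566 t 9.25
```

```bash
python3 -m creep '1 0 0 -0.01 0 0 0;1 0 0 -0.03 0 0 0;1 0 0 -0.05 0 0 0;1 0 0 -0.05 0 0 0;1 0 0 0 0 0 -0.175;1 0 0 0 0 0 -0.175;1 0 0 0 0 0 -0.175;1 0 0 0 0 0 -0.175;1 0 0 0 0 0 -0.175;1 0 0 0 0 0 -0.175;1 0 0 0 0 0 -0.175;1 0 0 0 0 0 -0.175;1 0 0 0 0 0 -0.175;1 0 0 0 0 0 0' 20
python3 -c "
from h import *
plan(.4727,.3089,.17,86.8)"
```

```text
clock: 11.0
ee_pos: [0.4644, 0.4367, 0.173]
tool_rot: [0.024, 1.0, 0.0, 0.0]
contact_force: [1.1, -0.0, -0.2]
finger_gap: 0.0567
grip_force: 20.0
rot [0.    0.    0.007] shift [-0.0154 -0.1272  0.003 ] q7 0.64 ee [0.4644 0.4367 0.173 ] F [ 1.1 -0.  -0.2] gap 0.0567 t 11.0
```

```bash
python3 -m creep '1 -0.005 -0.042 0 0 0 0;1 -0.005 -0.042 0 0 0 0;1 -0.005 -0.043 0 0 0 0.007;1 0 0 0 0 0 0;1 0 0 0.03 0 0 0;1 0 0 0.02 0 0 0;1 0 0 0.01 0 0 0;1 0 0 0 0 0 0'
python3 -c "
from h import *
plan(.4727,.3089,.1025,86.8);f=snap('wrist','w3.png')"
```

```text
clock: 12.0
ee_pos: [0.4729, 0.3101, 0.1124]
tool_rot: [0.027, 1.0, -0.0, -0.0]
contact_force: [0.5, -0.2, -0.2]
finger_gap: 0.0567
grip_force: 20.0
rot [-0.0003 -0.0006  0.0016] shift [ 0.0001 -0.0012  0.0099] q7 0.79 ee [0.4729 0.3101 0.1124] F [ 0.5 -0.2 -0.2] gap 0.0567 t 12.0
```

View pics/w3.png

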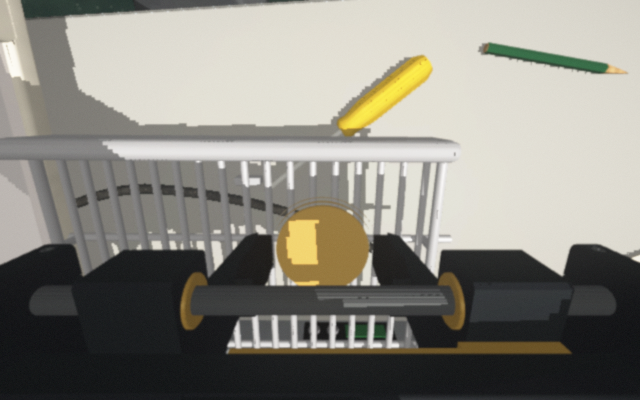

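The dish is held at (322,247), with the lip behind (v≈150) and the left guard wire at u≈438; the fit is clear.

```bash
python3 -m creep '1 0 0 0.005 0 0 0;1 0 0 0.003 0 0 0;1 0 0 0.002 0 0 0;1 0 0 0 0 0 0'
```

```text
clock: 12.55
ee_pos: [0.4733, 0.3095, 0.1027]
tool_rot: [0.027, 1.0, -0.0, -0.0]
contact_force: [-0.7, 0.2, -0.2]
finger_gap: 0.0567
grip_force: 20.0
```

```bash
python3 -m creep '1 0 0 0.001 0 0 0;1 0 0 0 0 0 0'
python3 -m creep '1 0 0 0.001 0 0 0;1 0 0 0 0 0 0'
python3 -m creep '1 0 0 0.001 0 0 0;1 0 0 0 0 0 0'
```

```text
clock: 12.8
ee_pos: [0.4733, 0.3096, 0.1024]
tool_rot: [0.027, 1.0, 0.0, 0.0]
contact_force: [-3.1, -1.2, 7.0]
finger_gap: 0.0569
grip_force: 20.0
clock: 13.05
ee_pos: [0.4739, 0.3096, 0.1023]
tool_rot: [0.027, 1.0, 0.0, 0.001]
contact_force: [-2.7, -2.3, 13.6]
finger_gap: 0.0566
grip_force: 20.1
clock: 13.3
ee_pos: [0.4748, 0.3096, 0.1022]
tool_rot: [0.027, 1.0, 0.0, 0.001]
contact_force: [-2.1, -4.2, 20.3]
finger_gap: 0.0567
grip_force: 20.2
```

```bash
python3 -m creep '1 0 0 -0.002 0 0 0;-0.63 0 0 0 0 0 0;-0.63 0 0 0 0 0 0;-0.63 0 0 0 0 0 0;-0.63 0 0 -0.01 0 0 0;-0.63 0 0 -0.03 0 0 0;-0.63 0 0 -0.04 0 0 0;-0.63 0 0 -0.02 0 0 0;-0.63 0 0 0 0 0 0'
python3 -c "
from h import *
plan(.4293,.0035,.2,-15);f=snap('wrist','w4.png'); t=snap('top','top3.png')"
```

```text
clock: 14.42
ee_pos: [0.4742, 0.3103, 0.2037]
tool_rot: [0.027, 1.0, 0.001, 0.002]
contact_force: [-0.0, 0.8, -0.4]
finger_gap: 0.0715
grip_force: 0.0
rot [-0.      0.0042 -1.3628] shift [ 0.3079 -0.0361  0.0037] q7 0.81 ee [0.4742 0.3103 0.2037] F [-0.   0.8 -0.4] gap 0.0715 t 14.425
```

View pics/w4.png

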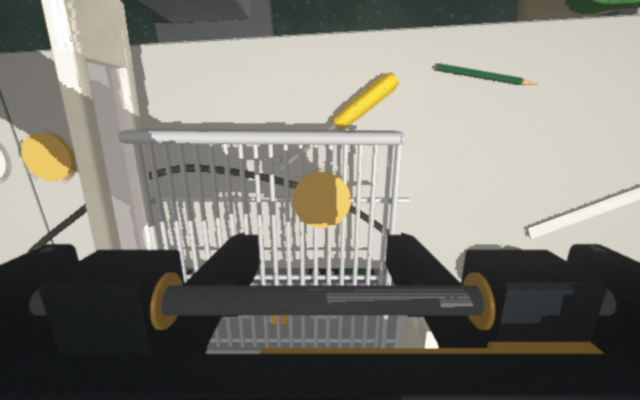

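```bash
python3 -m creep '-1 0 0 0 0 0 0.169;-1 0 0 0 0 0 0.169;-1 0 0 0 0 0 0.169;-1 0 0 0 0 0 0.169;-1 0 0 0 0 0 0.169;-1 0 0 0 0 0 0.169;-1 0 0 0 0 0 0.169;-1 0 0 0 0 0 0.169;-1 0 0 0 0 0 0.169;-1 0 0 0 0 0 0'
python3 -c "
from h import *
dish('w4',321,200,z=.077)
plan(.4293,.0035,.18,0)"
```

```text
clock: 15.78
ee_pos: [0.4726, 0.3092, 0.2005]
tool_rot: [0.708, 0.706, -0.001, 0.0]
contact_force: [-0.2, 0.4, 0.2]
finger_gap: 0.0882
grip_force: 0.0
[ 293  172   58   56 2567] [321.40864823 199.43708609]
dish [0.4738 0.3103 0.077 ] width 0.0528
rot [-0.0014  0.002  -0.0022] shift [-0.3057 -0.0433  0.0205] q7 -0.52 ee [0.4726 0.3092 0.2005] F [-0.2  0.4  0.2] gap 0.0882 t 15.775
```

```bash
python3 -m creep '-1 -0.038 -0.0054 0 0 0 0;-1 -0.038 -0.0054 0 0 0 0;-1 -0.038 -0.0054 0 0 0 0;-1 -0.038 -0.0054 0 0 0 0;-1 -0.038 -0.0054 0 0 0 0;-1 -0.038 -0.0054 0 0 0 0;-1 -0.038 -0.0054 0.01 0 0 0;-1 -0.038 -0.0054 0.01 0 0 0;-1 0 0 0 0 0 0;-1 0 0 0 0 0 0'
python3 -c "
from h import *
plan(.4293,.0035,.03,0);f=snap('wrist','w5.png')"
```

```text
clock: 17.02
ee_pos: [0.4289, 0.0063, 0.1816]
tool_rot: [0.708, 0.707, -0.0, -0.0]
contact_force: [-0.7, -0.5, -0.0]
finger_gap: 0.0881
grip_force: 0.0
rot [-0.0003 -0.0001 -0.0017] shift [-0.0028  0.0004  0.1516] q7 0.04 ee [0.4289 0.0063 0.1816] F [-0.7 -0.5 -0. ] gap 0.0881 t 17.025
```

View pics/w5.png

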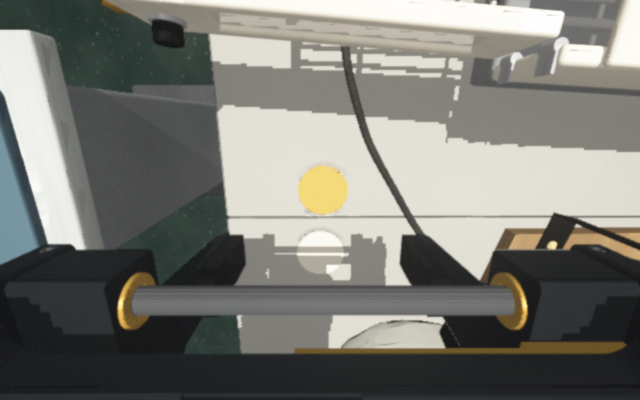

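Yellow dish B is at (322,190) and white dish C at (320,252), both undisturbed.

```bash
python3 -c "
from h import *
X=dish('w5',322,190);plan(X[0],X[1],.03,0); print(px2w(load('w5'),320,252,.008))"
```

```text
[ 299  166   49   48 1841] [322.54046714 189.71645845]
dish [0.4286 0.0043 0.008 ] width 0.0525
rot [ 0.0001 -0.0002 -0.0011] shift [-0.0023 -0.0004  0.1517] q7 0.04 ee [0.4291 0.0067 0.1817] F [0.3 0.7 0.6] gap 0.0882 t 17.075
[ 0.42562596 -0.06903651  0.008     ]
```

```bash
python3 -m creep '-1 -0.0025 0 0.04 0 0 0;-1 0 0 0.05 0 0 0;-1 0 0 0.04 0 0 0;-1 0 0 0.02 0 0 0;-1 0 0 0 0 0 0;1 0 0 0 0 0 0;1 0 0 0 0 0 0;1 0 0 0 0 0 0;1 0 0 0 0 0 0;1 0 0 0 0 0 0' 20
python3 -m creep '1 0 0 -0.01 0 0 0;1 0 0 -0.03 0 0 0;1 0 0 -0.05 0 0 0;1 0 0 -0.06 0 0 0;1 0 0 -0.03 0 0 0;1 0 0 0 0 0 0'
python3 -c "
from h import *
plan(.4675,.2151,.2,86.8)"
```

```text
clock: 18.32
ee_pos: [0.4293, 0.0034, 0.0323]
tool_rot: [0.708, 0.706, 0.0, 0.0]
contact_force: [-1.0, 1.1, 6.2]
finger_gap: 0.0567
grip_force: 20.0
clock: 19.08
ee_pos: [0.43, 0.0035, 0.214]
tool_rot: [0.708, 0.706, 0.002, 0.001]
contact_force: [-0.3, 1.3, 0.1]
finger_gap: 0.0564
grip_force: 20.0
rot [ 0.0052  0.0024 -1.5188] shift [-0.0256  0.2134  0.014 ] q7 0.03 ee [0.43   0.0035 0.214 ] F [-0.3  1.3  0.1] gap 0.0564 t 19.075
```

```bash
python3 -m creep '1 0 0 0 0 0 -0.169;1 0 0 0 0 0 -0.169;1 0 0 0 0 0 -0.169;1 0 0 0 0 0 -0.169;1 0 0 0 0 0 -0.169;1 0 0 0 0 0 -0.169;1 0 0 0 0 0 -0.169;1 0 0 0 0 0 -0.169;1 0 0 0 0 0 -0.167;1 -0.005 0.042 0 0 0 0;1 -0.005 0.043 0 0 0 0;1 -0.005 0.043 0 0 0 0;1 -0.005 0.043 0 0 0 0;1 -0.005 0.043 0 0 0 0;1 0 0 0 0 0 0;1 0 0 0 0 0 0'
python3 -c "
from h import *
plan(.4675,.2151,.103,86.8)"
```

```text
clock: 21.08
ee_pos: [0.4649, 0.2143, 0.2105]
tool_rot: [0.028, 1.0, -0.001, -0.001]
contact_force: [0.6, -0.5, -0.4]
finger_gap: 0.0566
grip_force: 20.0
rot [-0.0018 -0.0023 -0.0002] shift [-0.0026  0.0009  0.1075] q7 1.01 ee [0.4649 0.2143 0.2105] F [ 0.6 -0.5 -0.4] gap 0.0566 t 21.075
```

```bash
python3 -m creep '1 -0.0026 0.001 0.04 0 0 0;1 0 0 0.035 0 0 0;1 0 0 0.02 0 0 0;1 0 0 0.008 0 0 0;1 0 0 0 0 0 0;1 0 0 0.002 0 0 0;1 0 0 0.001 0 0 0;1 0 0 0 0 0 0'
python3 -m creep '1 0 0 0.0015 0 0 0;1 0 0 0 0 0 0'
```

```text
clock: 22.08
ee_pos: [0.4685, 0.2165, 0.1061]
tool_rot: [0.028, 1.0, 0.0, 0.0]
contact_force: [-0.2, -0.2, -0.2]
finger_gap: 0.0567
grip_force: 20.0
clock: 22.32
ee_pos: [0.4683, 0.2164, 0.1042]
tool_rot: [0.028, 1.0, -0.0, -0.0]
contact_force: [0.1, 0.1, -1.3]
finger_gap: 0.0568
grip_force: 20.0
```

```bash
python3 -m creep '1 0 0 0.002 0 0 0;1 0 0 0 0 0 0'
python3 -m creep '1 0 0 0.001 0 0 0;1 0 0 0 0 0 0'
python3 -m creep '1 0 0 0.001 0 0 0;1 0 0 0 0 0 0'
```

```text
clock: 22.58
ee_pos: [0.4683, 0.2163, 0.1021]
tool_rot: [0.028, 1.0, -0.0, -0.0]
contact_force: [0.5, -0.0, 0.3]
finger_gap: 0.0564
grip_force: 20.0
clock: 22.82
ee_pos: [0.4684, 0.2164, 0.1013]
tool_rot: [0.028, 1.0, 0.0, 0.0]
contact_force: [-1.0, -0.2, 2.7]
finger_gap: 0.0566
grip_force: 20.0
clock: 23.08
ee_pos: [0.4689, 0.2164, 0.1012]
tool_rot: [0.028, 1.0, 0.0, 0.0]
contact_force: [-1.6, -2.0, 12.0]
finger_gap: 0.0563
grip_force: 20.0
```

Contact at 0.101 as expected. Release, rise, and turn for dish C.

```bash
python3 -m creep '1 0 0 -0.001 0 0 0;-0.63 0 0 0 0 0 0;-0.63 0 0 0 0 0 0;-0.63 0 0 0 0 0 0;-0.63 0 0 -0.01 0 0 0;-0.63 0 0 -0.03 0 0 0;-0.63 0 0 -0.04 0 0 0;-0.63 0 0 -0.03 0 0 0;-0.63 0 0 0 0 0 0'
python3 -c "
from h import *
snap('wrist','w6.png')"
python3 -m creep '-1 0 0 0 0 0 0.169;-1 0 0 0 0 0 0.169;-1 0 0 0 0 0 0.169;-1 0 0 0 0 0 0.169;-1 0 0 0 0 0 0.169;-1 0 0 0 0 0 0.169;-1 0 0 0 0 0 0.169;-1 0 0 0 0 0 0.169;-1 0 0 0 0 0 0.169;-1 0 0 0 0 0 0'
python3 -c "
from h import *
plan(.4262,-.0693,.2,0)"
```

```text
clock: 24.2
ee_pos: [0.4698, 0.2171, 0.2139]
tool_rot: [0.028, 1.0, 0.001, 0.002]
contact_force: [0.8, 0.8, 0.3]
finger_gap: 0.0721
grip_force: 0.0
clock: 25.5
ee_pos: [0.4677, 0.2161, 0.2102]
tool_rot: [0.709, 0.706, -0.001, 0.0]
contact_force: [0.2, -0.7, 0.6]
finger_gap: 0.0884
grip_force: 0.0
rot [-0.0015  0.0016 -0.0043] shift [-0.2854 -0.0415  0.0102] q7 -0.34 ee [0.4677 0.2161 0.2102] F [ 0.2 -0.7  0.6] gap 0.0884 t 25.5
```

View pics/w6.png

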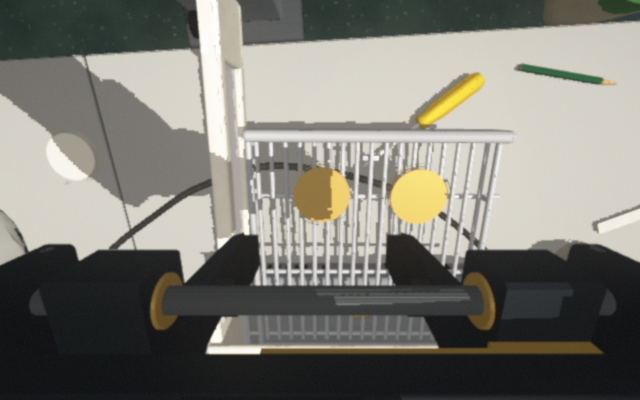

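The two dishes sit flat side by side at (321,194) and (418,196); C is still on the desk at (70,155).

```bash
python3 -m creep '-1 -0.0355 -0.005 0 0 0 0;-1 -0.0355 -0.005 0 0 0 0;-1 -0.0355 -0.005 0 0 0 0;-1 -0.0355 -0.005 0 0 0 0;-1 -0.0355 -0.005 0 0 0 0;-1 -0.0355 -0.005 0 0 0 0;-1 -0.0355 -0.005 0.015 0 0 0;-1 -0.0355 -0.005 0.015 0 0 0;-1 0 0 0 0 0 0;-1 0 0 0 0 0 0'
python3 -c "
from h import *
f=snap('wrist','w7.png')
h=cv2.cvtColor(f['img'],cv2.COLOR_RGB2HSV); u,v=w2px(f,[.4262,-.0693,.01]).astype(int); print(u,v,h[v,u],h[v,u-40],h[v,u+40])
g=cv2.medianBlur(f['img'][:,:,1],3); print(cv2.HoughCircles(g[120:250],cv2.HOUGH_GRADIENT,1.2,30,param1=60,param2=15,minRadius=20,maxRadius=34))
plan(.4262,-.0693,.03,0)"
```

```text
clock: 26.75
ee_pos: [0.4267, -0.0668, 0.1811]
tool_rot: [0.708, 0.706, -0.0, -0.0]
contact_force: [-0.7, 0.2, 0.3]
finger_gap: 0.0884
grip_force: 0.0
322 190 [ 24   5 252] [ 27  12 229] [ 24  11 230]
[[[321.         71.4        24.44     ]
  [591.         97.8        30.68     ]
  [485.40002    67.8        32.       ]
  [540.60004    71.4        28.04     ]
  [432.6         6.6000004  23.96     ]]]
rot [ 0.0001 -0.0003 -0.0031] shift [-0.0029 -0.0008  0.1513] q7 0.28 ee [ 0.427  -0.0664  0.1813] F [-0.1 -0.5 -0.3] gap 0.088 t 26.8
```

```bash
python3 -m creep '-1 -0.003 -0.001 0.04 0 0 0;-1 0 0 0.05 0 0 0;-1 0 0 0.04 0 0 0;-1 0 0 0.02 0 0 0;-1 0 0 0 0 0 0;1 0 0 0 0 0 0;1 0 0 0 0 0 0;1 0 0 0 0 0 0;1 0 0 0 0 0 0;1 0 0 0 0 0 0' 20
python3 -m creep '1 0 0 -0.01 0 0 0;1 0 0 -0.03 0 0 0;1 0 0 -0.05 0 0 0;1 0 0 -0.06 0 0 0;1 0 0 -0.03 0 0 0;1 0 0 0 0 0 0;1 0 0 0 0 0 -0.169;1 0 0 0 0 0 -0.169;1 0 0 0 0 0 -0.169;1 0 0 0 0 0 -0.169;1 0 0 0 0 0 -0.169;1 0 0 0 0 0 -0.169;1 0 0 0 0 0 -0.169;1 0 0 0 0 0 -0.169;1 0 0 0 0 0 -0.167;1 0 0 0 0 0 0'
python3 -c "
from h import *
plan(.55,.2575,.2,86.8)"
```

```text
clock: 28.05
ee_pos: [0.4262, -0.0703, 0.0318]
tool_rot: [0.709, 0.705, 0.0, 0.0]
contact_force: [0.0, 1.2, 7.5]
finger_gap: 0.0568
grip_force: 20.0
clock: 30.05
ee_pos: [0.4247, -0.0704, 0.2102]
tool_rot: [0.03, 1.0, 0.0, -0.001]
contact_force: [1.0, 0.1, -0.8]
finger_gap: 0.0568
grip_force: 20.0
rot [ 0.0003 -0.0023 -0.0038] shift [-0.1068  0.3344  0.0102] q7 1.66 ee [ 0.4247 -0.0704  0.2102] F [ 1.   0.1 -0.8] gap 0.0568 t 30.05
```

```bash
python3 -m creep '1 -0.0133 0.0418 0 0 0 0;1 -0.0133 0.0418 0 0 0 0;1 -0.0133 0.0418 0 0 0 0;1 -0.0133 0.0418 0 0 0 0;1 -0.0133 0.0418 0 0 0 0;1 -0.0133 0.0418 0 0 0 0;1 -0.0133 0.0418 0 0 0 0;1 -0.0133 0.0418 0 0 0 0;1 0 0 0 0 0 0;1 0 0 0 0 0 0'
python3 -c "
from h import *
plan(.55,.2575,.1005,86.8)"
```

```text
clock: 31.3
ee_pos: [0.5506, 0.2562, 0.2102]
tool_rot: [0.03, 1.0, -0.001, -0.001]
contact_force: [0.2, -0.1, -0.1]
finger_gap: 0.0565
grip_force: 20.0
rot [-0.0017 -0.0015 -0.0044] shift [0.0007 0.0012 0.1097] q7 1.07 ee [0.5506 0.2562 0.2102] F [ 0.2 -0.1 -0.1] gap 0.0565 t 31.3
```

```bash
python3 -m creep '1 0 0.001 0.04 0 0 0;1 0 0 0.035 0 0 0;1 0 0 0.02 0 0 0;1 0 0 0.01 0 0 0;1 0 0 0 0 0 0;1 0 0 0.001 0 0 0;1 0 0 0.001 0 0 0;1 0 0 0 0 0 0'
python3 -m creep '1 0 0 0.001 0 0 0;1 0 0 0 0 0 0'
python3 -m creep '1 0 0 0.001 0 0 0;1 0 0 0 0 0 0'
```

```text
clock: 32.3
ee_pos: [0.5514, 0.2585, 0.1046]
tool_rot: [0.029, 1.0, 0.0, 0.0]
contact_force: [-0.5, -0.4, -0.3]
finger_gap: 0.0562
grip_force: 20.0
clock: 32.55
ee_pos: [0.5512, 0.2583, 0.1032]
tool_rot: [0.029, 1.0, -0.0, -0.0]
contact_force: [0.5, 0.0, -0.8]
finger_gap: 0.0566
grip_force: 20.0
clock: 32.8
ee_pos: [0.5511, 0.2583, 0.1021]
tool_rot: [0.029, 1.0, -0.0, -0.0]
contact_force: [-0.3, 0.8, -0.8]
finger_gap: 0.0567
grip_force: 20.0
```

```bash
python3 -m creep '1 0 0 0.001 0 0 0;1 0 0 0 0 0 0'
python3 -m creep '1 0 0 0.001 0 0 0;1 0 0 0 0 0 0'
```

```text
clock: 33.05
ee_pos: [0.5512, 0.2583, 0.1011]
tool_rot: [0.029, 1.0, -0.0, -0.0]
contact_force: [0.3, -0.0, -0.1]
finger_gap: 0.0566
grip_force: 20.0
clock: 33.3
ee_pos: [0.5513, 0.2584, 0.1003]
tool_rot: [0.029, 1.0, 0.0, 0.0]
contact_force: [-0.1, -0.9, 0.4]
finger_gap: 0.0567
grip_force: 20.0
```

```bash
python3 -m creep '1 0 0 0.001 0 0 0;1 0 0 0 0 0 0'
```

```text
clock: 33.55
ee_pos: [0.5516, 0.2583, 0.1002]
tool_rot: [0.029, 1.0, 0.0, 0.0]
contact_force: [-2.3, -1.6, 8.4]
finger_gap: 0.0563
grip_force: 20.0
```

```bash
python3 -m creep '1 0 0 -0.001 0 0 0;-0.63 0 0 0 0 0 0;-0.63 0 0 0 0 0 0;-0.63 0 0 0 0 0 0;-0.63 0 0 -0.01 0 0 0;-0.63 0 0 -0.03 0 0 0;-0.63 0 0 -0.05 0 0 0;-0.63 0 0 -0.03 0 0 0;1 0.04 0 0 0 0 0;1 0.05 0 0 0 0 0;1 0.055 0 0 0 0 0;1 0.03 0 0 0 0 0;1 0 0 0 0 0 0'
python3 -c "
from h import *
plan(.385,.2655,.1,86.8)
f=snap('wrist','w8.png'); t=snap('top','top4.png'); s=snap('side','side4.png')
a=f['img'][100:260];b=t['img'][80:300,190:440]
m=np.zeros((600,800,3),np.uint8); m[:160,:640]=a; c=s['img'][150:340,100:480]; m[160:600,0:500]=cv2.resize(b,(500,440)); m[160:310,500:800]=cv2.resize(c,(300,150)); cv2.imwrite('pics/m8.png',m[:,:,::-1])"
```

```text
clock: 35.17
ee_pos: [0.3747, 0.2688, 0.2209]
tool_rot: [0.027, 1.0, 0.0, -0.0]
contact_force: [0.4, 0.8, 1.1]
finger_gap: 0.024
grip_force: 0.0
rot [ 0.0005 -0.0004  0.0009] shift [-0.0104 -0.0027  0.1209] q7 0.84 ee [0.3747 0.2688 0.2209] F [0.4 0.8 1.1] gap 0.024 t 35.175
```

View pics/m8.png

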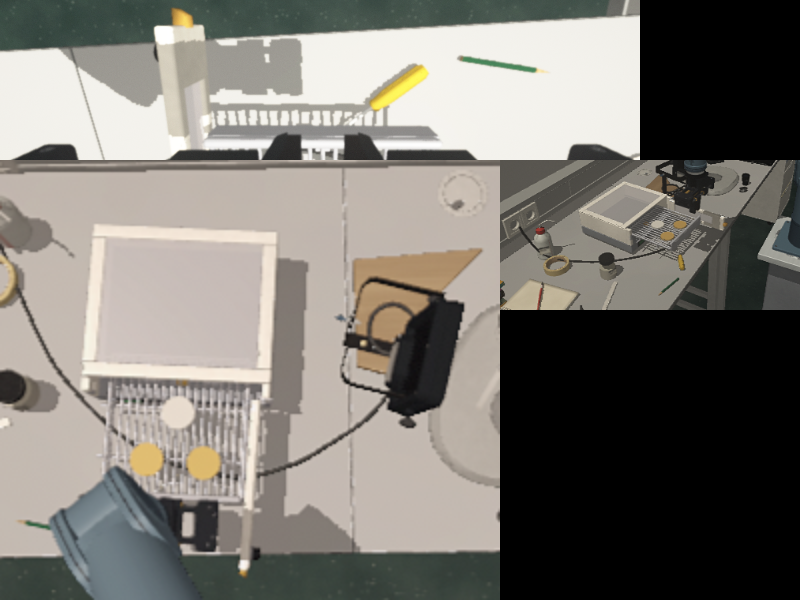

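```bash
python3 -m creep '1 -0.003 -0.002 0.04 0 0 0;1 0 0 0.04 0 0 0;1 0 0 0.025 0 0 0;1 0 0 0.014 0 0 0;1 0 0 0 0 0 0;1 -0.006 0 0 0 0 0;1 -0.006 0 0 0 0 0;1 -0.005 0 0 0 0 0;1 -0.004 0 0 0 0 0;1 -0.003 0 0 0 0 0;1 0 0 0 0 0 0'
python3 -c "
from h import *
plan(.5765,.255,.102,86.8)"
```

```text
clock: 36.7
ee_pos: [0.4032, 0.2649, 0.1012]
tool_rot: [0.029, 1.0, -0.0, -0.0]
contact_force: [-1.1, 1.2, 2.3]
finger_gap: 0.0009
grip_force: 0.8
rot [-0.0001 -0.0003 -0.0018] shift [-0.1736 -0.0002 -0.0008] q7 0.91 ee [0.4032 0.2649 0.1012] F [-1.1  1.2  2.3] gap 0.0009 t 36.7
```

```bash
python3 -m creep '1 -0.005 0 0 0 0 0;1 -0.007 0 0 0 0 0;1 -0.009 0 0 0 0 0;1 -0.011 0 0 0 0 0;1 -0.012 0 0 0 0 0;1 -0.012 0 0 0 0 0;1 -0.012 0 0 0 0 0;1 -0.012 0 0 0 0 0;1 -0.012 0 0 0 0 0;1 -0.012 0 0 0 0 0;1 -0.012 0 0 0 0 0;1 -0.011 0 0 0 0 0;1 -0.01 0 0 0 0 0;1 -0.008 0 0 0 0 0;1 -0.006 0 0 0 0 0;1 -0.004 0 0 0 0 0;1 0 0 0 0 0 0'
python3 -c "
from h import *
plan(.589,.255,.101,86.8); f=snap('wrist','w9.png')
a=f['img'];cv2.imwrite('pics/m9.png',a[:,:,::-1])"
```

```text
clock: 38.83
ee_pos: [0.5589, 0.256, 0.1014]
tool_rot: [0.029, 1.0, 0.0, 0.001]
contact_force: [-0.4, -0.4, -0.0]
finger_gap: 0.0003
grip_force: 0.3
rot [ 0.0005  0.0015 -0.002 ] shift [-0.0301  0.0007  0.0004] q7 1.08 ee [0.5589 0.256  0.1014] F [-0.4 -0.4 -0. ] gap 0.0003 t 38.825
```

View pics/m9.png

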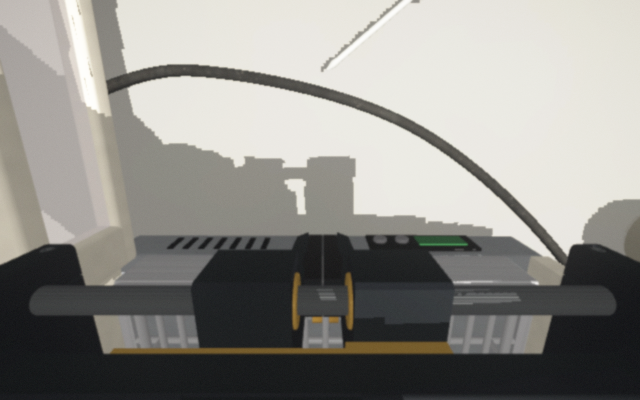

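The shelf has travelled in with the closed fingers (322,260), now inside the mouth. Continue in small steps.

```bash
python3 -m creep '1 -0.005 0 0 0 0 0;1 -0.005 0 0 0 0 0;1 -0.004 0 0 0 0 0;1 -0.004 0 0 0 0 0;1 -0.002 0 0 0 0 0;1 0 0 0 0 0 0'
for i in 1; do :; done
python3 -m creep '1 -0.002 0 0 0 0 0;1 -0.002 0 0 0 0 0;1 0 0 0 0 0 0'
python3 -m creep '1 -0.002 0 0 0 0 0;1 -0.002 0 0 0 0 0;1 0 0 0 0 0 0'
```

```text
clock: 39.62
ee_pos: [0.578, 0.2553, 0.1014]
tool_rot: [0.029, 1.0, 0.0, -0.0]
contact_force: [-4.4, -0.0, 2.8]
finger_gap: 0.0002
grip_force: 2.4
clock: 40.0
ee_pos: [0.5822, 0.255, 0.1014]
tool_rot: [0.029, 1.0, 0.0, 0.0]
contact_force: [-4.0, 0.8, 2.8]
finger_gap: 0.0003
grip_force: 2.0
clock: 40.38
ee_pos: [0.5865, 0.2547, 0.1013]
tool_rot: [0.029, 1.0, 0.0, 0.0]
contact_force: [-3.0, 2.8, 1.1]
finger_gap: 0.0001
grip_force: 1.5
```

```bash
python3 -m creep '1 -0.0015 0 0 0 0 0;1 -0.0015 0 0 0 0 0;1 0 0 0 0 0 0'
python3 -m creep '1 -0.0015 0 0 0 0 0;1 -0.0015 0 0 0 0 0;1 0 0 0 0 0 0'
python3 -m creep '1 -0.0015 0 0 0 0 0;1 0 0 0 0 0 0'
```

```text
clock: 40.75
ee_pos: [0.5889, 0.2543, 0.1011]
tool_rot: [0.029, 1.0, 0.0, -0.0]
contact_force: [-4.0, 2.2, 1.4]
finger_gap: 0.0002
grip_force: 2.1
clock: 41.12
ee_pos: [0.5889, 0.2543, 0.1011]
tool_rot: [0.028, 1.0, -0.001, -0.003]
contact_force: [-14.2, 1.6, 10.9]
finger_gap: 0.0004
grip_force: 7.3
clock: 41.38
ee_pos: [0.5889, 0.2543, 0.101]
tool_rot: [0.028, 1.0, -0.001, -0.005]
contact_force: [-19.4, 0.5, 15.3]
finger_gap: 0.0003
grip_force: 10.0
```

```bash
python3 -m creep '1 -0.0015 0 0 0 0 0;1 -0.001 0 0 0 0 0;1 0 0 0 0 0 0'
python3 -m creep '1 0.01 0 0 0 0 0;1 0.01 0 0 0 0 0;1 0.01 0 0 0 0 0;1 0.01 0 -0.04 0 0 0;1 0.02 0 -0.05 0 0 0;1 0.02 0 -0.03 0 0 0;1 0 0 0 0 0 0'
python3 -c "
from h import *
plan(.589,.255,.101,86.8); f=snap('wrist','w10.png'); t=snap('top','top5.png'); s=snap('side','side5.png')
m=np.zeros((600,800,3),np.uint8); m[:250,:800]=cv2.resize(t['img'][100:200,200:520],(800,250)); m[250:600,:400]=cv2.resize(t['img'][180:300,200:337],(400,350)); m[250:600,400:]=cv2.resize(s['img'][150:325,190:390],(400,350)); cv2.imwrite('pics/m10.png',m[:,:,::-1])"
```

```text
clock: 41.75
ee_pos: [0.5888, 0.2543, 0.101]
tool_rot: [0.028, 1.0, -0.001, -0.007]
contact_force: [-28.3, -1.2, 23.2]
finger_gap: 0.0002
grip_force: 14.3
clock: 42.62
ee_pos: [0.5165, 0.2592, 0.2237]
tool_rot: [0.028, 1.0, 0.001, 0.002]
contact_force: [1.2, 0.2, 0.3]
finger_gap: 0.0007
grip_force: 0.0
rot [ 0.0028  0.0039 -0.0011] shift [-7.260e-02 -1.000e-04  1.227e-01] q7 1.02 ee [0.5165 0.2592 0.2237] F [1.2 0.2 0.3] gap 0.0007 t 42.625
```

View pics/m10.png

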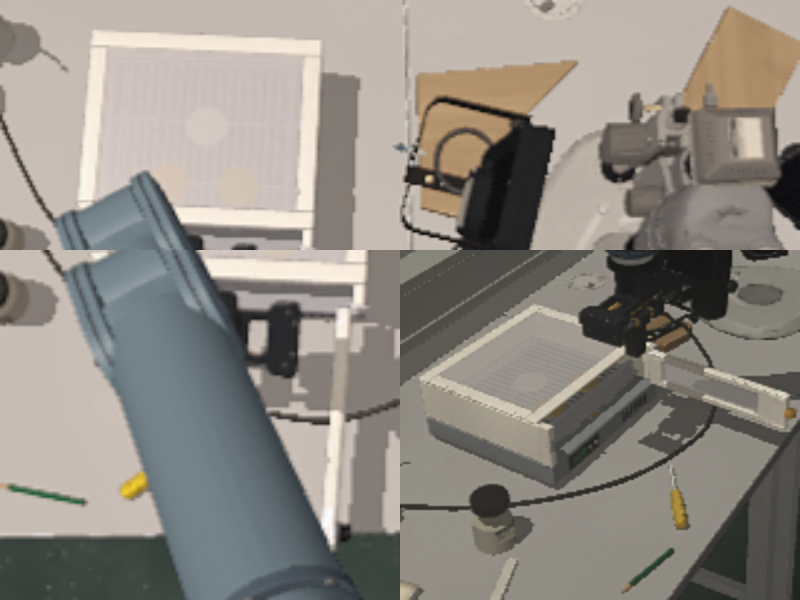

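Shelf is home: all three dishes show through the clear roof, and the shelf front is flush in the mouth; the door still stands square out. Now the door.

```bash
cat >> h.py <<'E'
H=np.array([.566,.122])
def door(th,ox=-.006,r=.16,z=.1,yaw=-.0576):
    a=yaw+th; p=H+np.array([np.cos(a)*ox-np.sin(a)*r,np.sin(a)*ox+np.cos(a)*r])
    print('th',th,'target',p.round(4)); plan(p[0],p[1],z,np.degrees(a)-90)
E
python3 -c "
from h import *
door(1.553,-.04,z=.2)"
python3 -m creep '1 0 0 0 0 0 0.176;1 0 0 0 0 0 0.176;1 0 0 0 0 0 0.176;1 0 0 0 0 0 0.176;1 0 0 0 0 0 0.176;1 0 0 0 0 0 0.176;1 0 0 0 0 0 0.176;1 0 0 0 0 0 0.176;1 0 0 0 0 0 0.176;1 0 0 0 0 0 0'
python3 -c "
from h import *
door(1.553,-.04,z=.2)"
```

```text
th 1.553 target [0.4034 0.0942]
rot [-3.0000e-04 -1.1000e-03 -1.5536e+00] shift [0.1716 0.1001 0.0203] q7 1.02 ee [0.5162 0.2578 0.2203] F [-1.   0.6  0.2] gap 0.0006 t 42.775
clock: 44.02
ee_pos: [0.5162, 0.2578, 0.2198]
tool_rot: [0.731, 0.682, -0.001, 0.001]
contact_force: [0.2, 0.3, -0.3]
finger_gap: 0.0004
grip_force: 0.0
th 1.553 target [0.4034 0.0942]
rot [-0.0008  0.0025  0.0056] shift [-0.1716 -0.1001  0.0198] q7 -0.36 ee [0.5162 0.2578 0.2198] F [ 0.2  0.3 -0.3] gap 0.0004 t 44.025
```

```bash
python3 -m creep '1 -0.0343 -0.02 0 0 0 0;1 -0.0343 -0.02 0 0 0 0;1 -0.0343 -0.02 0 0 0 0;1 -0.0343 -0.02 0 0 0 0;1 -0.0343 -0.02 0.015 0 0 0.006;1 0 0 0 0 0 0;1 0 0 0 0 0 0'
python3 -c "
from h import *
door(1.553,-.04,z=.1)
f=snap('wrist','w11.png')"
```

```text
clock: 44.9
ee_pos: [0.405, 0.0948, 0.2063]
tool_rot: [0.733, 0.68, 0.0, 0.0]
contact_force: [-0.6, 0.7, 0.2]
finger_gap: 0.0003
grip_force: 0.0
th 1.553 target [0.4034 0.0942]
rot [0.0008 0.     0.0006] shift [-0.0007 -0.0015  0.1063] q7 -0.21 ee [0.405  0.0948 0.2063] F [-0.6  0.7  0.2] gap 0.0003 t 44.9
```

View pics/w11.png

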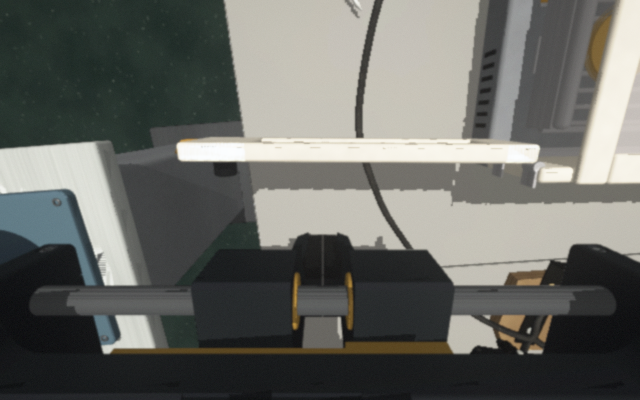

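The door's top bar runs from (178,152) to (540,155), the knob is below-left at (226,168), and the fingers (322,240) are clear on its outer side.

```bash
python3 -c "
from h import *
f=load('w11')
for p in((180,161),(536,162)): print(px2w(f,*p,.12))
for r in(0.003,.2685):
  a=-.0576+1.553; print(H+[np.cos(a)*.003-np.sin(a)*r,np.sin(a)*.003+np.cos(a)*r])"
python3 -m creep '1 0 0 0.04 0 0 0;1 0 0 0.04 0 0 0;1 0 0 0.02 0 0 0;1 0 0 0.006 0 0 0;1 0 0 0 0 0 0'
```

```text
[0.30379998 0.14405932 0.12      ]
[0.56404566 0.12377528 0.12      ]
[0.5632345  0.12521745]
[0.29848877 0.14521622]
clock: 45.58
ee_pos: [0.4049, 0.0948, 0.1004]
tool_rot: [0.733, 0.68, 0.0, 0.0]
contact_force: [0.6, -0.1, 0.2]
finger_gap: 0.0005
grip_force: 0.0
```

```bash
python3 -m creep '1 0.015 0 0 0 0 0;1 0.015 0 0 0 0 0;1 0.004 0 0 0 0 0;1 0.008 0.0001 0 0 0 0.05;1 0.016 0.0002 0 0 0 0.1;1 0.016 0.0002 0 0 0 0.1;1 0.016 0.0002 0 0 0 0.1;1 0.016 0.0002 0 0 0 0.1;1 0.016 0.0002 0 0 0 0.1;1 0 0 0 0 0 0'
python3 -c "
from h import *
door(1.0,-.006,z=.1)"
```

```text
clock: 46.82
ee_pos: [0.4343, 0.2121, 0.1003]
tool_rot: [0.89, 0.456, 0.0, 0.0]
contact_force: [0.1, -0.2, -0.3]
finger_gap: 0.0006
grip_force: 0.0
th 1.0 target [0.433  0.2112]
rot [ 0.0007 -0.0006  0.0045] shift [-0.0015 -0.0004  0.0003] q7 -0.65 ee [0.4343 0.2121 0.1003] F [ 0.1 -0.2 -0.3] gap 0.0006 t 46.825
```

```bash
python3 -m creep '1 0.016 0.0002 0 0 0 0.1;1 0.016 0.0002 0 0 0 0.1;1 0.016 0.0002 0 0 0 0.1;1 0.016 0.0002 0 0 0 0.1;1 0.016 0.0002 0 0 0 0.1;1 0.016 0.0002 0 0 0 0.1;1 0.016 0.0002 0 0 0 0.1;1 0.012 0.0001 0 0 0 0.08;1 0.008 0 0 0 0 0.05;1 0 0 0 0 0 0;1 0 0 0 0 0 0'
python3 -c "
from h import *
door(.1,-.006,z=.1); f=snap('wrist','w12.png');t=snap('top','t12.png'); s=snap('side','s12.png')
m=np.zeros((600,800,3),np.uint8); m[:250,:400]=cv2.resize(f['img'],(400,250)); m[250:600,:400]=cv2.resize(t['img'][120:295,200:400],(400,350)); m[250:600,400:]=cv2.resize(s['img'][150:325,190:390],(400,350)); cv2.imwrite('pics/m12.png',m[:,:,::-1])"
```

```text
clock: 48.2
ee_pos: [0.5416, 0.2792, 0.1001]
tool_rot: [0.998, 0.058, -0.0, 0.0]
contact_force: [-0.0, -0.0, 0.4]
finger_gap: 0.0002
grip_force: 0.1
th 0.1 target [0.5532 0.2816]
rot [0.0003 0.0008 0.0727] shift [ 0.0117 -0.0019  0.0001] q7 -1.39 ee [0.5416 0.2792 0.1001] F [-0.  -0.   0.4] gap 0.0002 t 48.2
```

View pics/m12.png

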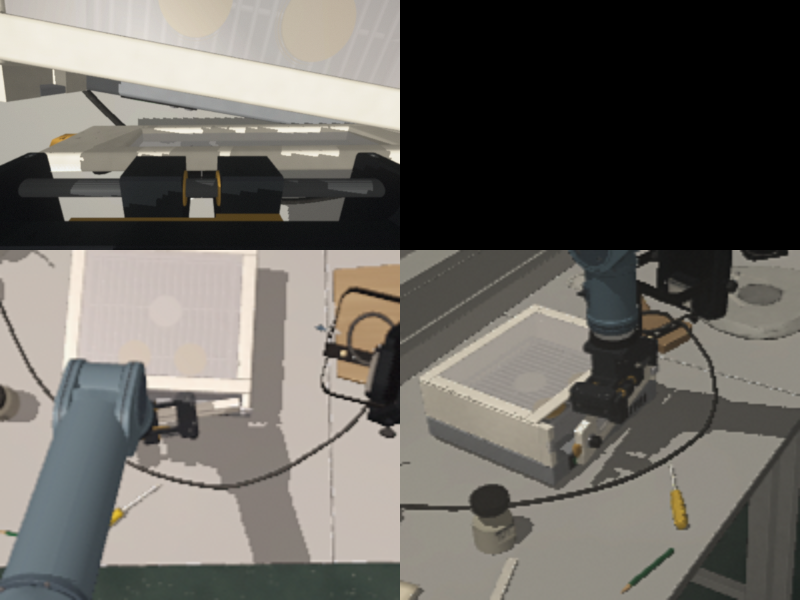

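The door follows the fingers, ~0.17 rad from shut, dishes still in place through the roof. Continue in small steps.

```bash
python3 -m creep '1 0.005 0 0 0 0 0.03;1 0.005 0 0 0 0 0.03;1 0.005 0 0 0 0 0.03;1 0.004 0 0 0 0 0.025;1 0.003 0 0 0 0 0.02;1 0 0 0 0 0 0'
python3 -m creep '1 0.002 0 0 0 0 0.01;1 0.002 0 0 0 0 0.01;1 0 0 0 0 0 0'
python3 -c "
from h import *
door(0,-.006,z=.1)"
```

```text
clock: 49.1
ee_pos: [0.5636, 0.2817, 0.1001]
tool_rot: [1.0, -0.011, -0.001, -0.0]
contact_force: [-3.4, 0.5, 2.0]
finger_gap: 0.0002
grip_force: 1.9
clock: 49.48
ee_pos: [0.5669, 0.2817, 0.1]
tool_rot: [1.0, -0.02, -0.001, -0.0]
contact_force: [-6.7, 1.4, 3.1]
finger_gap: 0.0008
grip_force: 3.3
th 0 target [0.5692 0.2821]
rot [-0.0006  0.0028  0.017 ] shift [ 0.0023 -0.0005  0.    ] q7 -1.52 ee [0.5669 0.2817 0.1   ] F [-6.7  1.4  3.1] gap 0.0008 t 49.475
```

```bash
python3 -m creep '1 0.0015 0 0 0 0 0.01;1 0.0015 0 0 0 0 0.007;1 0 0 0 0 0 0'
python3 -m creep '1 0.0015 0 0 0 0 0;1 0 0 0 0 0 0'
python3 -m creep '1 0.0015 0 0 0 0 0;1 0 0 0 0 0 0'
```

```text
clock: 49.85
ee_pos: [0.5718, 0.2807, 0.1003]
tool_rot: [1.0, -0.029, 0.001, 0.0]
contact_force: [-0.6, 0.9, -0.8]
finger_gap: 0.0003
grip_force: 0.4
clock: 50.1
ee_pos: [0.5721, 0.2806, 0.1003]
tool_rot: [1.0, -0.029, -0.001, 0.0]
contact_force: [-5.8, 0.3, 3.4]
finger_gap: 0.0004
grip_force: 2.5
clock: 50.35
ee_pos: [0.5722, 0.2806, 0.1003]
tool_rot: [1.0, -0.029, -0.002, -0.0]
contact_force: [-10.0, 0.6, 9.3]
finger_gap: 0.0004
grip_force: 5.3
```

```bash
python3 -m creep '1 0.0015 0 0 0 0 0;1 0.0015 0 0 0 0 0;1 0 0 0 0 0 0'
python3 -m creep '1 -0.01 0 0 0 0 0;1 -0.01 0 0 0 0 0;1 -0.02 0 0 0 0 0;1 -0.02 0 -0.02 0 0 0;1 -0.02 0 -0.05 0 0 0;1 -0.03 0 -0.05 0 0 0;1 0 0 -0.05 0 0 0;1 0 0 0 0 0 0;1 0 0 0 0 0 0'
python3 -c "
from h import *
f=snap('wrist','w13.png');t=snap('top','t13.png'); s=snap('side','s13.png')
m=np.zeros((600,800,3),np.uint8); m[:250,:400]=cv2.resize(f['img'],(400,250)); m[:250,400:]=cv2.resize(t['img'][60:310],(400,250)); m[250:600,:400]=cv2.resize(t['img'][120:295,200:400],(400,350)); m[250:600,400:]=cv2.resize(s['img'][150:325,190:390],(400,350)); cv2.imwrite('pics/m13.png',m[:,:,::-1]); print(bot.observe()['contact_force'])"
```

```text
clock: 50.72
ee_pos: [0.5723, 0.2807, 0.1002]
tool_rot: [1.0, -0.029, -0.006, -0.0]
contact_force: [-22.1, -0.5, 17.0]
finger_gap: 0.0008
grip_force: 10.9
clock: 51.85
ee_pos: [0.467, 0.287, 0.2697]
tool_rot: [1.0, -0.029, -0.0, -0.0]
contact_force: [-0.0, 0.1, -1.3]
finger_gap: 0.0004
grip_force: 0.0
[-0.70635481  0.558482    0.13679519]
```

View pics/m13.png

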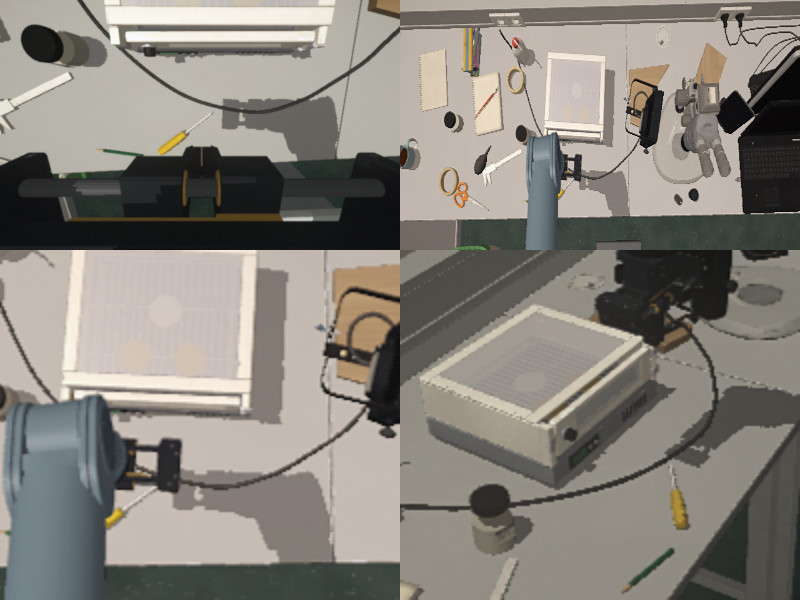

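The door is flush, and stayed shut after I backed off. All three dishes show through the roof and none is left on the desk.

```bash
python3 -c "
from station import bot
print(bot.sign_off())"
```

```text
the job is handed in; nothing more can be done
None
```

I put all three petri dishes on the desk flat and side by side on the wire shelf, pushed the shelf home and the door shut, and handed the job in at about 52 s. The door stayed shut on its latch; I did not see the shelf catch click, but the shelf took 28 N at its stop and the door closed over it.

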